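Find the blocked dosing cylinder by feel

TASK

One of the three dosing cylinders is blocked inside. Gently press each plunger straight down to try it: if it runs freely, push it fully home and leave that cylinder standing where it is; if the resistance climbs well before the end, stop there, do not force it, and stand that cylinder upright inside the grey reject tray. Do not knock any cylinder over, and leave the roll of tape and the petri dish where they are.

Things in the scene. Friction and masses are not known exactly. Their poses are not given: they have to be found in the camera images.
- cyl_1: one of three look-alike loose dosing cylinders, 250 to 370 g: round white foot 64 mm across, white barrel 40 mm in diameter with thin rings and a flush grey collar ending 95 mm up (grasp the barrel 60 to 95 mm up); an outlet stub 19 mm up reaches 38 mm from the axis along x. Origin: centre of the foot's underside, z up. Any one may be the blocked one
- cyl_1_plunger: its plunger: grey disc 33 mm across, 6 mm thick, on a rod. Origin: centre of the top face, 130 to 133 mm above the foot's underside at the start, 103 mm fully home (firm stop, 2 mm gap to the collar). Free, it slides at a steady 1.5 to 2 N and stays where left; blocked, only down to 121 mm, then it pushes back harder and harder (15 N per 10 mm). 6 to 10 N is ample; 20 N is forcing it
- cyl_2: one of three look-alike loose dosing cylinders, 250 to 370 g: round white foot 64 mm across, white barrel 40 mm in diameter with thin rings and a flush grey collar ending 95 mm up (grasp the barrel 60 to 95 mm up); an outlet stub 19 mm up reaches 38 mm from the axis along x. Origin: centre of the foot's underside, z up. Any one may be the blocked one
- cyl_2_plunger: its plunger: grey disc 33 mm across, 6 mm thick, on a rod. Origin: centre of the top face, 130 to 133 mm above the foot's underside at the start, 103 mm fully home (firm stop, 2 mm gap to the collar). Free, it slides at a steady 1.5 to 2 N and stays where left; blocked, only down to 121 mm, then it pushes back harder and harder (15 N per 10 mm). 6 to 10 N is ample; 20 N is forcing it
- cyl_3: one of three look-alike loose dosing cylinders, 250 to 370 g: round white foot 64 mm across, white barrel 40 mm in diameter with thin rings and a flush grey collar ending 95 mm up (grasp the barrel 60 to 95 mm up); an outlet stub 19 mm up reaches 38 mm from the axis along x. Origin: centre of the foot's underside, z up. Any one may be the blocked one
- cyl_3_plunger: its plunger: grey disc 33 mm across, 6 mm thick, on a rod. Origin: centre of the top face, 130 to 133 mm above the foot's underside at the start, 103 mm fully home (firm stop, 2 mm gap to the collar). Free, it slides at a steady 1.5 to 2 N and stays where left; blocked, only down to 121 mm, then it pushes back harder and harder (15 N per 10 mm). 6 to 10 N is ample; 20 N is forcing it
- tray: reject tray, open grey plastic box fixed to the worktop, 140 x 140 mm outside, 24 mm high, walls and floor 5 mm thick; origin: centre of its underside, x and y along its sides
- tape: bystander: roll of beige tape lying flat, 104 mm across, 25 mm high, loose; origin: centre of its underside
- petri: bystander: round white petri dish, 71 mm in diameter, 15 mm high, loose; origin: centre of its underside
Things that resemble listed ones, but are neither listed nor needed, are in the scene too. What is shaped like the cyl_1 but blue is not meant.

How it is judged:
On the way:
1. the blocked plunger has been tried: pressed with more than 3.5 N while 5 to 20 mm short of home (((z of cyl_1_plunger in the frame of cyl_1 between 0.108 and 0.123 m and contact force between the fingers and cyl_1_plunger above 3.5 N) or (z of cyl_2_plunger in the frame of cyl_2 between 0.108 and 0.123 m and contact force between the fingers and cyl_2_plunger above 3.5 N) or (z of cyl_3_plunger in the frame of cyl_3 between 0.108 and 0.123 m and contact force between the fingers and cyl_3_plunger above 3.5 N))), for 0.02 s.
At the end, for the whole second after the job is handed in: both free plungers home (top below 106 mm), their cylinders within 50 mm of where they stood; the blocked cylinder, plunger still above 110 mm, at rest on the tray's floor (within 50 mm of its centre, origin below 12 mm); all three upright within 0.1 rad (((horizontal distance between cyl_1 and tray below 0.05 m and height (world z) of cyl_1 below 0.012 m and linear speed of cyl_1 below 0.02 m/s and z of cyl_1_plunger in the frame of cyl_1 above 0.11 m and z of cyl_2_plunger in the frame of cyl_2 below 0.106 m and distance of each of cyl_2, cyl_3 from where it was at the start of the episode below 0.05 m and z of cyl_3_plunger in the frame of cyl_3 below 0.106 m) or (horizontal distance between cyl_2 and tray below 0.05 m and height (world z) of cyl_2 below 0.012 m and linear speed of cyl_2 below 0.02 m/s and z of cyl_2_plunger in the frame of cyl_2 above 0.11 m and z of cyl_1_plunger in the frame of cyl_1 below 0.106 m and distance of each of cyl_1, cyl_3 from where it was at the start of the episode below 0.05 m and z of cyl_3_plunger in the frame of cyl_3 below 0.106 m) or (horizontal distance between cyl_3 and tray below 0.05 m and height (world z) of cyl_3 below 0.012 m and linear speed of cyl_3 below 0.02 m/s and z of cyl_3_plunger in the frame of cyl_3 above 0.11 m and z of cyl_1_plunger in the frame of cyl_1 below 0.106 m and distance of each of cyl_1, cyl_2 from where it was at the start of the episode below 0.05 m and z of cyl_2_plunger in the frame of cyl_2 below 0.106 m)) and angle between each of cyl_1, cyl_2, cyl_3's own z axis and vertical below 0.1 rad); the robot touches nothing.
It fails at once if a blocked plunger is forced (pressed with more than 20 N while 2 to 20 mm short of home) ((z of cyl_1_plunger in the frame of cyl_1 between 0.105 and 0.123 m and contact force between the fingers and cyl_1_plunger above 20 N) or (z of cyl_2_plunger in the frame of cyl_2 between 0.105 and 0.123 m and contact force between the fingers and cyl_2_plunger above 20 N) or (z of cyl_3_plunger in the frame of cyl_3 between 0.105 and 0.123 m and contact force between the fingers and cyl_3_plunger above 20 N)).
It fails at once if a cylinder is knocked over (tilted beyond 0.6 rad) (angle between any of cyl_1, cyl_2, cyl_3's own z axis and vertical above 0.6 rad).
It fails at once if the roll of tape or the petri dish is moved more than 30 mm (distance of any of tape, petri from where it was at the start of the episode above 0.03 m).
It also fails if it takes over 64 s, if anything falls off the work surface, if the arm or the gripper's body presses on something with over 40 N, if the wrist force passes 120 N, or if a joint passes its speed limit or range.

ROBOT

A 6-joint arm with a two-finger parallel gripper is mounted at the origin on a cart in front of the work surface, level with it; the furniture and walls round the work are solid. World frame = base frame: x ahead of the robot, y to its left, z up, the work surface at z = 0. Lengths are in m, angles in rad, forces in N, time in s.
With the tool pointing down it reaches from about 0.325 to 0.85 m from the base axis. Payload 4.4 kg.
Tool frame: the origin (TCP) lies on the centre line of the jaws, within the pads' length; the fingertips stand 19 mm ahead of it and the grasp point (between the pads) is the TCP; z points along the fingers, y is the line along which they close (so a half turn about z gives the same grasp; the last joint's range is limited). The gripper opens to 94 mm and grips with 3 to 60 N. Pads are 16 mm wide; open, the fingers measure 119 mm over their backs; the gripper's body (75 mm by 177 mm) begins 78 mm behind the grasp point.
Start: joints at [1.198, 0.207, 1.542, -0, 1.393, -0.15], TCP at [0.127, 0.561, 0.224] pointing down, gripper open.
Joint ranges: [-2.73, 2.73], [-0.86, 2.22], [0.23, 2.46], [-1.11, 4.25], [0.08, 2.63], [-2.82, 2.82]. Speed limits (rad/s): [2.79, 2.79, 3.14, 3.14, 3.14, 3.14].

INTERFACE

Orientations are given as a unit quaternion [x, y, z, w].
In Python, from station import * gives the robot as it stands.
- The arm moves only by the tool send_rows, never from a script. Its arguments are lists of equal length, an entry for each row: "delta_pos": the shift along the world's x, y, z in m, a list of three; "twist": the turn, a rotation vector about the world's x, y, z in degrees, a list of three; "grip": the finger opening in m, from 0 to 0.094. In form: {"delta_pos": [[dx, dy, dz], ...], "twist": [[wx, wy, wz], ...], "grip": [grip, ...]}. A call has 1 to 12 rows; each row is the pose to reach, as a shift and turn from the pose commanded when the call began; what a row does not reach only later rows make up. A row lasts 1/8 s, in which the tool goes at most 62.5 mm and 10.7 degrees, less where a joint would pass 70% of its speed; a pose out of reach is approached as far as the arm can. A call with a gripper value outside its range is refused whole. The fingers move at their own pace and stop on an object; the grip force is fixed at half the most. Time passes only in rows, so rows that repeat a pose let the fingers close. It gives the time, the measured TCP pose, the force, the opening and the grip force at its end, in the units of the state.
- observe(): the state, without advancing time (a new reading comes with each control period).
- snapshot(name): name is "scene" or "top" or "wrist"; returns the picture (400x640x3 uint8, red, green, blue); there is no depth.
- camera_info(name): a dict with "fx", "fy", "cx", "cy" (pixels), "extrinsics" (4x4, takes a point from world to camera coordinates). Camera axes: x right, y down, z forward; pixel columns grow to the right and rows downward; lengths in m; the calibration is good to about 2 mm. A picture is of the moment at which its call begins: read the wrist's pose just before it. camera_info takes no time and is no camera call; for the wrist camera it gives the pose at the moment of the call.
- finish_job(): hands the job in; it is judged then, once.
The state is a dict: "t": time; "qpos": joint angles; "qvel": joint speeds; "tau": joint torques, N m; "tool_pos": TCP position; "orientation": TCP orientation; "ft_force": force on the tool from outside, world axes, zero at the start; "torque": the same for the moment, N m; "finger_gap": finger opening in m; "grasp_force": force on a finger pad.
Only numpy, scipy, OpenCV 4.12 (cv2) and the standard library are available. Lean on these libraries where they do the work, as an engineer would, in place of code of your own. Each camera call takes 0.05 s, during which the arm holds its last target. There are 200 camera calls.

## Working session

There is one attempt and no reset: what is moved stays moved. The work goes in short steps, Python scripts to look and compute and a tool call to move; the robot and the scene stay as the last step left them, time stands still between calls to the robot, and variables do not carry over. Pictures are saved under pics/ and viewed, at most 10 in all, crops included, and the job is handed in when it is done.

Besides the shell and the picture viewer there is one more tool, called after "Request:" as name(argument=value, ...), one argument or row to a line, values as JSON. send_rows: Moves the arm, as the interface text tells. Its arguments: {"type":"object","properties":{"delta_pos":{"type":"array"},"twist":{"type":"array"},"grip":{"type":"array"}},"required":["delta_pos","twist","grip"]}

```bash
mkdir -p pics; python3 - <<'E'
from station import *
import cv2
s=observe();print(s['t'],s['tool_pos'],s['orientation'],s['ft_force'])
for n in("scene","top"):
    cv2.imwrite(f"pics/{n}0.png",snapshot(n)[:,:,::-1]);c=camera_info(n);print(n,c)
E
```

```text
0.0 [0.12678326 0.5600755  0.22331159] [ 1.11175344e-01  9.93800183e-01 -1.07489510e-03 -2.90501103e-04] [ 0.8049875  -0.07829317 -1.18808391]
scene {'fx': 472.2584991003718, 'fy': 472.2584991003718, 'cx': 320.7630267064101, 'cy': 198.99248550828972, 'extrinsics': array([[ 0.61435083, -0.78899467, -0.00777656, -0.32207387],
       [-0.48681347, -0.37126421, -0.79068042,  0.31511951],
       [ 0.62095548,  0.48954091, -0.61217971,  0.98714363],
       [ 0.        ,  0.        ,  0.        ,  1.        ]])}
top {'fx': 449.7932802580516, 'fy': 449.7932802580516, 'cx': 320.0412058024248, 'cy': 203.0321719410128, 'extrinsics': array([[-2.28569751e-04, -9.99996833e-01,  2.50652097e-03,
        -3.90348132e-02],
       [-9.88314886e-01, -1.56160376e-04, -1.52425921e-01,
         5.06600422e-01],
       [ 1.52425830e-01, -2.51207194e-03, -9.88311720e-01,
         1.05075741e+00],
       [ 0.00000000e+00,  0.00000000e+00,  0.00000000e+00,
         1.00000000e+00]])}
```

View pics/scene0.png

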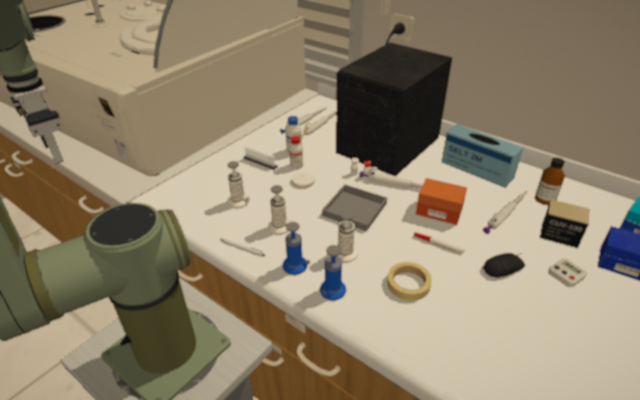

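View pics/top0.png

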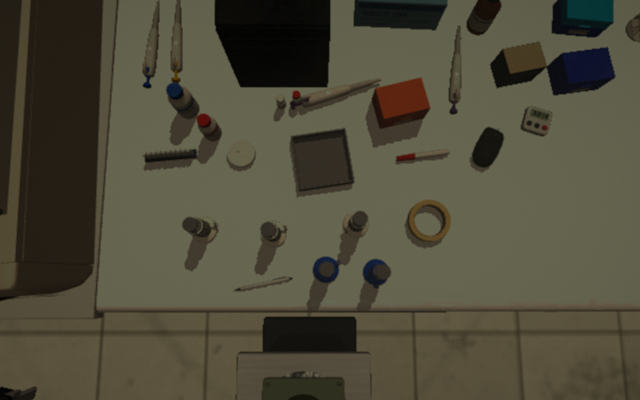

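The scene view shows three white cylinders at about (236,185), (278,212) and (346,240). In the top view they are at (200,228), (272,234) and (357,223). The two blue ones, top view (326,269) and (377,272), are look-alikes to ignore. The tray is at top (322,160), the tape at (430,221) and the petri dish at (241,154). Bottles at (181,98) and (207,125) could also be mistaken for cylinders but have coloured caps. I'll check the choice in a close crop.

```bash
python3 - <<'E'
import cv2,numpy as np
a=cv2.imread("pics/scene0.png")[150:310,210:410];b=cv2.imread("pics/top0.png")[125:285,180:460]
r=lambda i,k:cv2.resize(i,None,fx=k,fy=k,interpolation=cv2.INTER_CUBIC)
A=r(a,1.9);B=r(b,2.0)
B=cv2.convertScaleAbs(r(b,1.85),alpha=1.5)
A=r(a,1.85);out=np.vstack([A,np.zeros((4,A.shape[1],3),np.uint8)])
o=np.zeros((600,520,3),np.uint8);o[:A.shape[0],:A.shape[1]]=A;o[300:300+B.shape[0],:B.shape[1]]=B
cv2.imwrite("pics/crop1.png",o)
E
```

```text
(no output)
```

View pics/crop1.png

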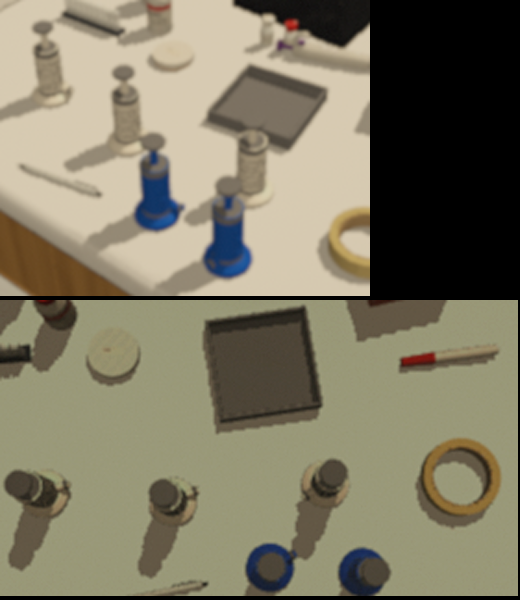

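The crop confirms three white cylinders with grey plunger discs; cylinder 3's disc overlaps the tray wall in the scene view. Their discs sit in the top view at about (191,224), (269,229) and (359,219), and in the scene view at (233,166), (276,190) and (346,222). The blue ones are excluded.

```bash
cat > h.py <<'E'
import numpy as np,cv2
from station import *
def ray(c,u,v):
    R=c["extrinsics"][:3,:3];t=c["extrinsics"][:3,3]
    return -R.T@t, R.T@np.array([(u-c["cx"])/c["fx"],(v-c["cy"])/c["fy"],1])
def plane(c,p,z):
    o,d=ray(c,*p);return o+d*(z-o[2])/d[2]
def tri(rs):
    A=0;b=0
    for o,d in rs:
        d=d/np.linalg.norm(d);P=np.eye(3)-np.outer(d,d);A=A+P;b=b+P@o
    return np.linalg.solve(A,b)
E
python3 - <<'E'
from h import *
np.set_printoptions(precision=4,suppress=True)
T=camera_info("top");S=camera_info("scene")
a=cv2.imread("pics/top0.png");b=cv2.imread("pics/scene0.png")
for t,s in(((191,224),(233,166)),((269,229),(276.5,190)),((359,219),(346,222))):
    print("tri",tri([ray(T,*t),ray(S,*s)]),"top@.131",plane(T,t,.131),"scene@.131",plane(S,s,.131))
    x,y=t;g=cv2.cvtColor(a,6)[y-20:y+20,x-22:x+26]
    g4=cv2.resize(g,None,fx=4,fy=4,interpolation=cv2.INTER_CUBIC)
    h=cv2.HoughCircles(g4,cv2.HOUGH_GRADIENT,1,20,param1=60,param2=12,minRadius=30,maxRadius=40)
    h2=cv2.HoughCircles(g4,cv2.HOUGH_GRADIENT,1,20,param1=60,param2=12,minRadius=55,maxRadius=66)
    for n,hh,z in(("disc",h,.131),("foot",h2,.005)):
        if hh is not None:
            for c in hh[0][:3]:
                p=((c[0]+.5)/4-.5+x-22,(c[1]+.5)/4-.5+y-20);print(n,p,c[2]/4,plane(T,p,z))
# tray, tape, petri
hsv=cv2.cvtColor(a,40)
g=cv2.cvtColor(a,6)
m=(g<95).astype(np.uint8);m[:125]=0;m[195:]=0;m[:,:285]=0;m[:,365:]=0
cs=max(cv2.findContours(m,0,2)[0],key=cv2.contourArea);r=cv2.minAreaRect(cs);print("tray px",r)
for q in cv2.boxPoints(r):print(plane(T,q,.012))
for n,p,z in(("tape",(430,221),.025),("petri",(241,154),.015),("blueA",(326,269),.0),("blueB",(377,272),0.)):print(n,plane(T,p,z))
E
```

```text
tri [0.4466 0.2469 0.1234] top@.131 [0.4457 0.2448 0.131 ] scene@.131 [0.4392 0.2378 0.131 ]
disc (np.float32(191.0), np.float32(225.25)) 9.275 [0.443  0.2447 0.131 ]
disc (np.float32(202.25), np.float32(230.25)) 7.875 [0.4319 0.2196 0.131 ]
tri [0.4352 0.0739 0.1252] top@.131 [0.4347 0.0732 0.131 ] scene@.131 [0.4296 0.0684 0.131 ]
disc (np.float32(268.25), np.float32(229.25)) 8.1 [0.4341 0.0749 0.131 ]
disc (np.float32(272.75), np.float32(233.5)) 8.025 [0.4248 0.0649 0.131 ]
tri [ 0.4604 -0.1276  0.1042] top@.131 [ 0.4568 -0.1247  0.131 ] scene@.131 [ 0.435  -0.1457  0.131 ]
disc (np.float32(356.5), np.float32(222.75)) 8.45 [ 0.4485 -0.1191  0.131 ]
disc (np.float32(359.75), np.float32(218.75)) 7.775 [ 0.4574 -0.1263  0.131 ]
tray px ((321.20294189453125, 162.01956176757812), (63.29193115234375, 60.7206916809082), 81.46923065185547)
[0.6851 0.0461 0.012 ]
[ 0.709  -0.1067  0.012 ]
[ 0.5467 -0.1287  0.012 ]
[0.5239 0.021  0.012 ]
tape [ 0.4644 -0.3074  0.025 ]
petri [0.6351 0.1598 0.015 ]
blueA [ 0.3488 -0.0537  0.    ]
blueB [ 0.3415 -0.1788  0.    ]
```

Request:
send_rows(
  delta_pos=[
    [0.317,-0.315,-0.01],
    [0.317,-0.315,-0.01],
    [0.317,-0.315,-0.01],
    [0.317,-0.315,-0.01],
    [0.317,-0.315,-0.01],
    [0.317,-0.315,-0.01],
    [0.317,-0.315,-0.01],
    [0.317,-0.315,-0.01],
    [0.317,-0.315,-0.01],
    [0.317,-0.315,-0.01],
  ],
  twist=[
    [0,0,0],
    [0,0,0],
    [0,0,0],
    [0,0,0],
    [0,0,0],
    [0,0,0],
    [0,0,0],
    [0,0,0],
    [0,0,0],
    [0,0,0],
  ],
  grip=[0,0,0,0,0,0,0,0,0,0],
)

```text
t: 1.35
tool_pos: [0.4429, 0.2468, 0.2142]
orientation: [0.11, 0.994, 0.0, -0.001]
ft_force: [0.3, -0.4, -0.5]
finger_gap: 0.0007
grasp_force: 0.0
```

```bash
python3 - <<'E'
from h import *
np.set_printoptions(precision=4,suppress=True)
s=observe();print(s['t'],s['tool_pos'],s['orientation'],s['ft_force'],s['finger_gap'])
c=camera_info("wrist");W=snapshot("wrist")[:,:,::-1];cv2.imwrite("pics/w1.png",W);print(c["extrinsics"],c["fx"],c["cx"],c["cy"])
c1=c["extrinsics"]
def pr(p):
    q=c1@np.r_[p,1];return c["fx"]*q[0]/q[2]+c["cx"],c["fy"]*q[1]/q[2]+c["cy"]
for p in((.4435,.2447,.131),(.434,.0745,.131),(.457,-.1255,.131),s['tool_pos'],s['tool_pos']-[0,0,.019]):print(pr(p))
E
```

```text
1.35 [0.4429 0.2468 0.2142] [ 0.1103  0.9939  0.     -0.0005] [ 0.2641 -0.4262 -0.5248] 0.0007251374403742688
[[ 0.2189  0.9757 -0.0001 -0.3392]
 [ 0.9493 -0.213   0.2311 -0.3907]
 [ 0.2255 -0.0507 -0.9729  0.2922]
 [ 0.      0.      0.      1.    ]] 283.69799749588407 320.16415166059215 201.1880295082971
(np.float64(316.40192386946006), np.float64(210.7060215829641))
(np.float64(132.20669597935026), np.float64(240.31398850421914))
(np.float64(-53.992417285450244), np.float64(304.7949845213742))
(np.float64(317.83370422108186), np.float64(245.31768553131133))
(np.float64(318.0641117377097), np.float64(234.44867121097997))
```

View pics/w1.png

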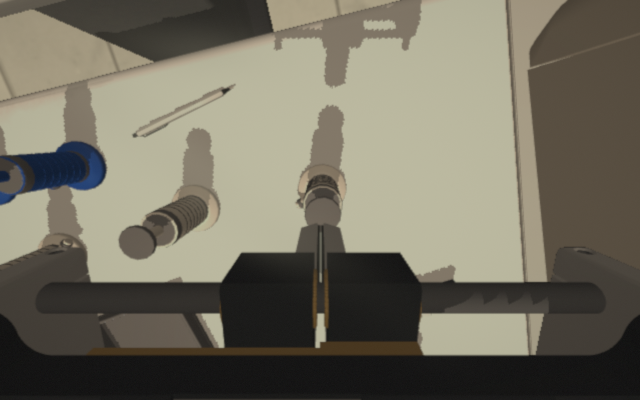

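The wrist view shows disc 1 at about (322,210), right under the fingertips, and disc 2 at about (138,241). Both are about 3 mm further +y than the top view alone gave. Next I press gently to a tip height of about 116 mm.

Request:
send_rows(
  delta_pos=[
    [0,0,-0.04],
    [0,0,-0.056],
    [0,0,-0.061],
    [0,0,-0.065],
    [0,0,-0.068],
    [0,0,-0.071],
    [0,0,-0.074],
    [0,0,-0.077],
    [0,0,-0.079],
    [0,0,-0.079],
  ],
  twist=[
    [0,0,0],
    [0,0,0],
    [0,0,0],
    [0,0,0],
    [0,0,0],
    [0,0,0],
    [0,0,0],
    [0,0,0],
    [0,0,0],
    [0,0,0],
  ],
  grip=[0,0,0,0,0,0,0,0,0,0],
)

```text
t: 2.65
tool_pos: [0.444, 0.2456, 0.1352]
orientation: [0.111, 0.994, -0.0, -0.0]
ft_force: [0.6, -0.5, 0.4]
finger_gap: 0.0006
grasp_force: 0.0
```

Request:
send_rows(
  delta_pos=[
    [0,0,-0.002],
    [0,0,-0.004],
    [0,0,-0.005],
  ],
  twist=[
    [0,0,0],
    [0,0,0],
    [0,0,0],
  ],
  grip=[0,0,0],
)

```text
t: 3.02
tool_pos: [0.444, 0.2456, 0.1303]
orientation: [0.111, 0.994, -0.0, -0.0]
ft_force: [-0.2, 0.1, 1.2]
finger_gap: 0.0002
grasp_force: 0.6
```

```bash
python3 - <<'E'
from h import *
W=snapshot("scene")[:,:,::-1][130:240,190:320];w=snapshot("wrist")[:,:,::-1][120:260,230:420]
o=np.zeros((560,800,3),np.uint8);A=cv2.resize(W,None,fx=3,fy=3);B=cv2.resize(w,None,fx=2,fy=2)
o[:330,:390]=A;o[:280,400:780]=B;cv2.imwrite("pics/p1.png",o[:340])
E
```

```text
(no output)
```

View pics/p1.png

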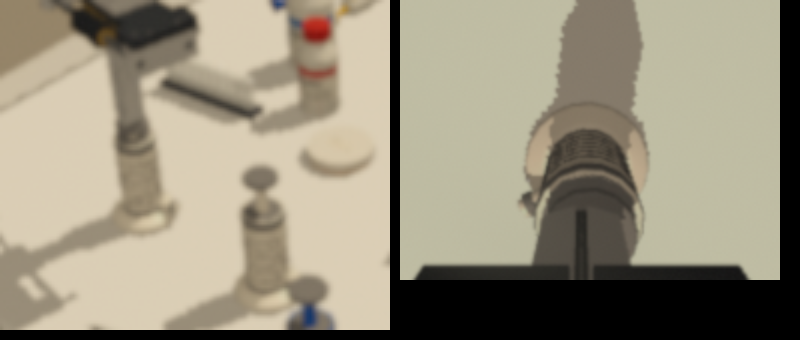

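The picture shows the fingers on cylinder 1's disc, with the plunger clearly down near the collar. The force is only about 1–2 N, so it is free. I push it home.

Request:
send_rows(
  delta_pos=[
    [0,0,-0.002],
    [0,0,-0.004],
    [0,0,-0.006],
    [0,0,-0.007],
    [0,0,-0.008],
    [0,0,-0.0085],
    [0,0,-0.0085],
  ],
  twist=[
    [0,0,0],
    [0,0,0],
    [0,0,0],
    [0,0,0],
    [0,0,0],
    [0,0,0],
    [0,0,0],
  ],
  grip=[0,0,0,0,0,0,0],
)

```text
t: 4.0
tool_pos: [0.4441, 0.2458, 0.1222]
orientation: [0.111, 0.994, 0.0, 0.0]
ft_force: [-1.6, -0.4, 4.4]
finger_gap: 0.0006
grasp_force: 2.0
```

Request:
send_rows(
  delta_pos=[
    [0,0,0.05],
    [0,0,0.085],
    [-0.01,-0.06,0.085],
    [-0.01,-0.12,0.085],
    [-0.01,-0.169,0.085],
    [-0.01,-0.169,0.06],
    [-0.01,-0.169,0.033],
    [-0.01,-0.169,0.025],
    [-0.01,-0.169,0.021],
    [-0.01,-0.169,0.017],
    [-0.01,-0.169,0.014],
    [-0.01,-0.169,0.014],
  ],
  twist=[
    [0,0,0],
    [0,0,0],
    [0,0,0],
    [0,0,0],
    [0,0,0],
    [0,0,0],
    [0,0,0],
    [0,0,0],
    [0,0,0],
    [0,0,0],
    [0,0,0],
    [0,0,0],
  ],
  grip=[0,0,0,0,0,0,0,0,0,0,0,0],
)

```text
t: 5.5
tool_pos: [0.4344, 0.077, 0.1361]
orientation: [0.111, 0.994, 0.0, 0.0]
ft_force: [0.2, -0.2, 0.3]
finger_gap: 0.0002
grasp_force: 0.0
```

```bash
python3 - <<'E'
from h import *
s=observe();print(s['tool_pos'],s['ft_force'])
W=snapshot("scene")[:,:,::-1][150:260,210:340];w=snapshot("wrist")[:,:,::-1][120:260,230:420]
o=np.zeros((340,800,3),np.uint8);o[:330,:390]=cv2.resize(W,None,fx=3,fy=3);o[:280,400:780]=cv2.resize(w,None,fx=2,fy=2)
cv2.imwrite("pics/p2.png",o)
E
```

```text
[0.43435926 0.07695832 0.1360958 ] [ 0.24714407 -0.24731332  0.2792222 ]
```

View pics/p2.png

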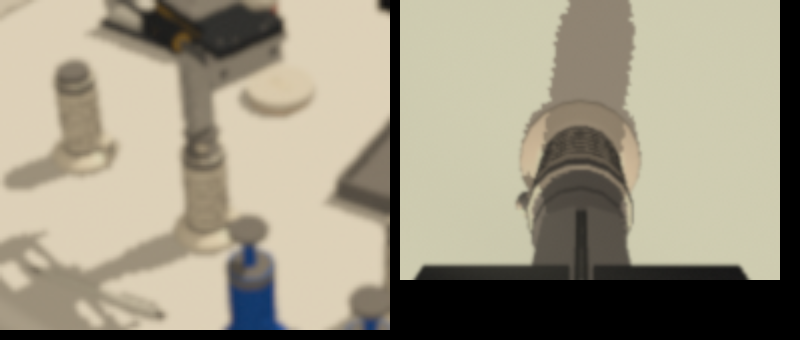

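Cylinder 1's plunger is home, and the fingers are centred on cylinder 2's disc with a force near zero. I go on in a guarded step.

Request:
send_rows(
  delta_pos=[
    [0,0,-0.002],
    [0,0,-0.004],
    [0,0,-0.0055],
  ],
  twist=[
    [0,0,0],
    [0,0,0],
    [0,0,0],
  ],
  grip=[0,0,0],
)

```text
t: 5.98
tool_pos: [0.4344, 0.0769, 0.1305]
orientation: [0.111, 0.994, 0.0, 0.0]
ft_force: [0.4, 1.2, 1.0]
finger_gap: 0.0003
grasp_force: 0.6
```

Request:
send_rows(
  delta_pos=[
    [0,0,-0.002],
    [0,0,-0.004],
    [0,0,-0.006],
    [0,0,-0.007],
    [0,0,-0.008],
    [0,0,-0.0085],
    [0,0,-0.0085],
  ],
  twist=[
    [0,0,0],
    [0,0,0],
    [0,0,0],
    [0,0,0],
    [0,0,0],
    [0,0,0],
    [0,0,0],
  ],
  grip=[0,0,0,0,0,0,0],
)

```text
t: 6.85
tool_pos: [0.4342, 0.0767, 0.1222]
orientation: [0.111, 0.994, -0.0, 0.0]
ft_force: [-0.6, 0.6, 4.9]
finger_gap: 0.0007
grasp_force: 2.0
```

Request:
send_rows(
  delta_pos=[
    [0,0,0.05],
    [0,0,0.085],
    [0.01,-0.06,0.085],
    [0.02,-0.12,0.085],
    [0.0225,-0.18,0.085],
    [0.0225,-0.2,0.085],
    [0.0225,-0.2,0.06],
    [0.0225,-0.2,0.033],
    [0.0225,-0.2,0.025],
    [0.0225,-0.2,0.02],
    [0.0225,-0.2,0.0165],
    [0.0225,-0.2,0.0145],
  ],
  twist=[
    [0,0,0],
    [0,0,0],
    [0,0,0],
    [0,0,0],
    [0,0,0],
    [0,0,0],
    [0,0,0],
    [0,0,0],
    [0,0,0],
    [0,0,0],
    [0,0,0],
    [0,0,0],
  ],
  grip=[0,0,0,0,0,0,0,0,0,0,0,0],
)

```text
t: 8.35
tool_pos: [0.457, -0.1233, 0.1373]
orientation: [0.111, 0.994, -0.0, 0.0]
ft_force: [-1.5, 0.2, 5.7]
finger_gap: 0.0003
grasp_force: 2.8
```

Request:
send_rows(
  delta_pos=[
    [0,0,0],
    [0,0,0],
  ],
  twist=[
    [0,0,0],
    [0,0,0],
  ],
  grip=[0,0],
)

```text
t: 8.6
tool_pos: [0.4569, -0.1233, 0.1372]
orientation: [0.111, 0.994, -0.0, 0.0]
ft_force: [-2.6, 0.2, 5.3]
finger_gap: 0.0004
grasp_force: 2.8
```

```bash
python3 - <<'E'
from h import *
np.set_printoptions(precision=4,suppress=True)
s=observe();print(s['tool_pos'],s['ft_force'])
c=camera_info("wrist");print(c['extrinsics'].tolist())
W=snapshot("scene")[:,:,::-1][180:290,280:410];w=snapshot("wrist")[:,:,::-1];cv2.imwrite("pics/w3raw.png",w);w=w[120:260,230:420]
o=np.zeros((340,800,3),np.uint8);o[:330,:390]=cv2.resize(W,None,fx=3,fy=3);o[:280,400:780]=cv2.resize(w,None,fx=2,fy=2)
cv2.imwrite("pics/p3.png",o)
E
```

```text
[ 0.4569 -0.1233  0.1372] [-2.5651  0.2457  5.2854]
[[0.22054333596206616, 0.9753771425053881, -0.0002585357782178916, 0.018082548326844444], [0.9485270014699864, -0.2144104484393781, 0.2330765691406638, -0.4651774957202274], [0.22728212522123467, -0.05164871225936085, -0.9724583518469417, 0.19438253494692784], [0.0, 0.0, 0.0, 1.0]]
```

View pics/p3.png

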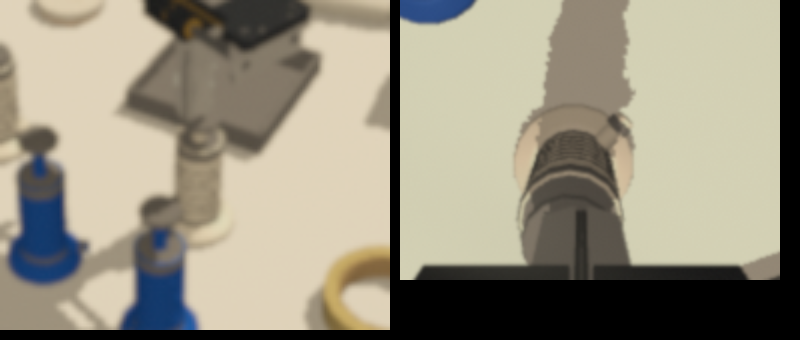

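On cylinder 3 the fingers sit on the disc at a tip height of about 118 mm with 5–6 N. I confirm the climb with 1.5 mm more, then retract.

Request:
send_rows(
  delta_pos=[
    [0,0,-0.0015],
    [0,0,-0.0015],
  ],
  twist=[
    [0,0,0],
    [0,0,0],
  ],
  grip=[0,0],
)

```text
t: 8.95
tool_pos: [0.457, -0.1233, 0.1358]
orientation: [0.111, 0.994, -0.0, 0.0]
ft_force: [-2.2, 0.7, 6.7]
finger_gap: 0.0007
grasp_force: 3.1
```

```bash
python3 - <<'E'
from h import *
np.set_printoptions(precision=4,suppress=True)
T=camera_info("top");S=camera_info("scene");W=camera_info("wrist")
t=[plane(T,p,.024) for p in((291.9,136.9),(344.9,129.9),(353,181.8),(300,190.4))];print(np.array(t),np.mean(t,0),[np.linalg.norm(t[i]-t[i-1]) for i in range(4)])
t=[plane(S,p,.024) for p in((347.8,186.2),(386.8,203),(366.2,227),(322.4,211))];print(np.array(t),np.mean(t,0),[np.linalg.norm(t[i]-t[i-1]) for i in range(4)])
print("foot",plane(W,(317,198),.004))
# foot in top view
print("foot top",plane(T,(180+325/1.85,125+184/1.85),.004))
E
```

```text
[[ 0.677   0.0316  0.024 ]
 [ 0.6953 -0.1018  0.024 ]
 [ 0.5621 -0.1207  0.024 ]
 [ 0.5404  0.0103  0.024 ]] [ 0.6187 -0.0451  0.024 ] [np.float64(0.1382428987621067), np.float64(0.13459983875765488), np.float64(0.13460881550300752), np.float64(0.13277034663730797)]
[[ 0.6745  0.0153  0.024 ]
 [ 0.6756 -0.1188  0.024 ]
 [ 0.5544 -0.1296  0.024 ]
 [ 0.537   0.004   0.024 ]] [ 0.6104 -0.0573  0.024 ] [np.float64(0.1379721204194881), np.float64(0.13402794017386535), np.float64(0.12167482159362848), np.float64(0.1346410633925513)]
foot [ 0.4573 -0.1254  0.004 ]
foot top [ 0.4582 -0.1276  0.004 ]
```

Request:
send_rows(
  delta_pos=[
    [0,0,0.04],
    [0,0,0.07],
    [0,0,0.07],
    [0,0,0.07],
    [0,0,0.07],
    [0,0,0.07],
  ],
  twist=[
    [0,0,0],
    [0,0,0],
    [0,0,0],
    [0,0,0],
    [0,0,0],
    [0,0,0],
  ],
  grip=[0,0.08,0.08,0.08,0.08,0.08],
)

```text
t: 9.7
tool_pos: [0.4559, -0.1229, 0.2036]
orientation: [0.111, 0.994, 0.0, -0.001]
ft_force: [-0.2, -0.1, -0.1]
finger_gap: 0.0471
grasp_force: 0.0
```

Request:
send_rows(
  delta_pos=[
    [0.001,-0.0015,0],
    [0.001,-0.0015,0],
    [0.001,-0.0015,0],
    [0.001,-0.0015,-0.02],
    [0.001,-0.0015,-0.045],
    [0.001,-0.0015,-0.07],
    [0.001,-0.0015,-0.09],
    [0.001,-0.0015,-0.11],
    [0.001,-0.0015,-0.125],
    [0.001,-0.0015,-0.125],
  ],
  twist=[
    [0,0,0],
    [0,0,0],
    [0,0,0],
    [0,0,0],
    [0,0,0],
    [0,0,0],
    [0,0,0],
    [0,0,0],
    [0,0,0],
    [0,0,0],
  ],
  grip=[0.08,0.08,0.08,0.08,0.08,0.08,0.08,0.08,0.08,0.08],
)

```text
t: 10.95
tool_pos: [0.4566, -0.1243, 0.0789]
orientation: [0.111, 0.994, 0.0, -0.001]
ft_force: [0.3, 1.2, 0.3]
finger_gap: 0.0802
grasp_force: 0.0
```

Request:
send_rows(
  delta_pos=[
    [0,0,0],
    [0,0,0],
    [0,0,0],
    [0,0,0],
    [0,0,0],
    [0,0,0],
    [0,0,0],
    [0,0,0],
  ],
  twist=[
    [0,0,0],
    [0,0,0],
    [0,0,0],
    [0,0,0],
    [0,0,0],
    [0,0,0],
    [0,0,0],
    [0,0,0],
  ],
  grip=[0.06,0.05,0.045,0.04,0.03,0.02,0.02,0.02],
)

```text
t: 11.95
tool_pos: [0.4579, -0.1252, 0.0803]
orientation: [0.111, 0.994, -0.0, 0.0]
ft_force: [-1.3, -3.1, 3.5]
finger_gap: 0.0394
grasp_force: 30.0
```

Request:
send_rows(
  delta_pos=[
    [0,0,0.02],
    [0,0,0.05],
    [0,0,0.06],
    [0.03,0.015,0.06],
    [0.06,0.03,0.06],
    [0.09,0.045,0.06],
    [0.12,0.06,0.06],
    [0.15,0.073,0.06],
    [0.158,0.077,0.06],
    [0.158,0.077,0.06],
    [0.158,0.077,0.06],
  ],
  twist=[
    [0,0,0],
    [0,0,0],
    [0,0,0],
    [0,0,0],
    [0,0,0],
    [0,0,0],
    [0,0,0],
    [0,0,0],
    [0,0,0],
    [0,0,0],
    [0,0,0],
  ],
  grip=[0.02,0.02,0.02,0.02,0.02,0.02,0.02,0.02,0.02,0.02,0.02],
)

```text
t: 13.32
tool_pos: [0.6141, -0.048, 0.1391]
orientation: [0.111, 0.994, 0.0, -0.001]
ft_force: [-1.2, -0.3, -2.8]
finger_gap: 0.0397
grasp_force: 29.9
```

```bash
python3 - <<'E'
from h import *
S=snapshot("scene")[:,:,::-1][130:260,270:430];w=snapshot("top")[:,:,::-1][100:260,260:400]
o=np.zeros((400,800,3),np.uint8);o[:325,:400]=cv2.resize(S,None,fx=2.5,fy=2.5);o[:400,405:755]=cv2.resize(w,None,fx=2.5,fy=2.5)
cv2.imwrite("pics/p4.png",o)
E
```

```text
(no output)
```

View pics/p4.png

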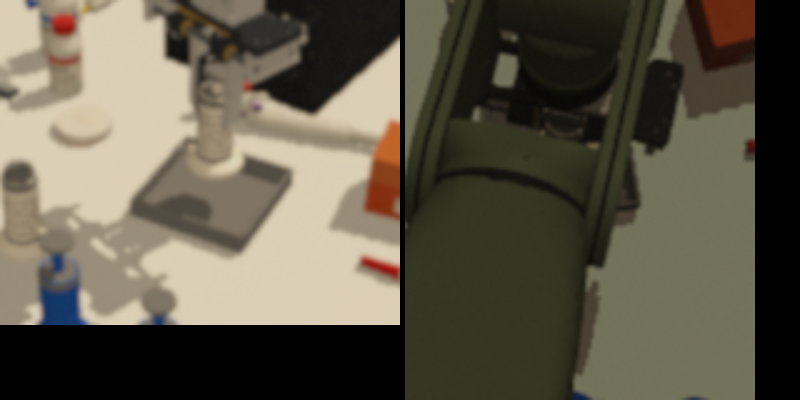

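The cylinder hangs upright over the middle of the tray. I lower it until it touches the floor.

Request:
send_rows(
  delta_pos=[
    [0,0,-0.015],
    [0,0,-0.03],
    [0,0,-0.04],
    [0,0,-0.046],
    [0,0,-0.05],
    [0,0,-0.052],
    [0,0,-0.053],
    [0,0,-0.053],
  ],
  twist=[
    [0,0,0],
    [0,0,0],
    [0,0,0],
    [0,0,0],
    [0,0,0],
    [0,0,0],
    [0,0,0],
    [0,0,0],
  ],
  grip=[0.02,0.02,0.02,0.02,0.02,0.02,0.02,0.02],
)

```text
t: 14.42
tool_pos: [0.6158, -0.0477, 0.0873]
orientation: [0.111, 0.994, -0.0, 0.0]
ft_force: [-0.3, -0.4, -2.7]
finger_gap: 0.04
grasp_force: 29.9
```

Still hanging (about −2.7 N), so I lower a little more.

Request:
send_rows(
  delta_pos=[
    [0,0,-0.001],
    [0,0,-0.0018],
    [0,0,-0.0018],
  ],
  twist=[
    [0,0,0],
    [0,0,0],
    [0,0,0],
  ],
  grip=[0.02,0.02,0.02],
)

```text
t: 14.8
tool_pos: [0.6157, -0.0478, 0.0854]
orientation: [0.111, 0.994, -0.0, 0.0]
ft_force: [-0.5, 0.7, -1.9]
finger_gap: 0.0399
grasp_force: 29.9
```

Request:
send_rows(
  delta_pos=[
    [0,0,-0.0005],
    [0,0,-0.001],
    [0,0,-0.001],
  ],
  twist=[
    [0,0,0],
    [0,0,0],
    [0,0,0],
  ],
  grip=[0.02,0.02,0.02],
)

```text
t: 15.18
tool_pos: [0.616, -0.0479, 0.0853]
orientation: [0.111, 0.994, -0.0, 0.001]
ft_force: [-3.9, 0.5, 5.4]
finger_gap: 0.0398
grasp_force: 30.0
```

On the floor. I release and retract upward.

Request:
send_rows(
  delta_pos=[
    [0,0,0],
    [0,0,0],
    [0,0,0],
    [0,0,0],
    [0,0,0],
    [0,0,0],
    [0,0,0],
    [0,0,0],
  ],
  twist=[
    [0,0,0],
    [0,0,0],
    [0,0,0],
    [0,0,0],
    [0,0,0],
    [0,0,0],
    [0,0,0],
    [0,0,0],
  ],
  grip=[0.045,0.05,0.06,0.07,0.08,0.08,0.08,0.08],
)

```text
t: 16.18
tool_pos: [0.6156, -0.0477, 0.0842]
orientation: [0.111, 0.994, -0.0, 0.0]
ft_force: [-0.5, -0.6, 0.2]
finger_gap: 0.0802
grasp_force: 0.0
```

Request:
send_rows(
  delta_pos=[
    [0,0,0.02],
    [0,0,0.05],
    [0,0,0.08],
    [0,0,0.11],
    [0,0,0.15],
    [0,0,0.15],
    [0,0.05,0.15],
    [-0.04,0.1,0.15],
    [-0.08,0.15,0.15],
    [-0.12,0.2,0.15],
    [-0.16,0.25,0.15],
    [-0.16,0.25,0.15],
  ],
  twist=[
    [0,0,0],
    [0,0,0],
    [0,0,0],
    [0,0,0],
    [0,0,0],
    [0,0,0],
    [0,0,0],
    [0,0,0],
    [0,0,0],
    [0,0,0],
    [0,0,0],
    [0,0,0],
  ],
  grip=[0.08,0.08,0.08,0.08,0.08,0.08,0.08,0.08,0.08,0.08,0.08,0.08],
)

```text
t: 17.68
tool_pos: [0.4525, 0.2047, 0.2336]
orientation: [0.109, 0.994, 0.0, -0.001]
ft_force: [0.3, 0.3, -0.1]
finger_gap: 0.0799
grasp_force: 0.0
```

```bash
python3 - <<'E'
from h import *
s=observe();print(s['t'],s['tool_pos'],s['ft_force'])
S=snapshot("scene")[:,:,::-1][110:310,200:440];w=snapshot("top")[:,:,::-1][100:290,150:460]
o=np.zeros((600,800,3),np.uint8);o[:300,:360]=cv2.resize(S,None,fx=1.5,fy=1.5);o[305:590,:465]=cv2.resize(w,None,fx=1.5,fy=1.5)
cv2.imwrite("pics/p5.png",o[:,:470])
E
```

```text
17.675 [0.45249959 0.2046602  0.23362212] [ 0.34516546  0.33025749 -0.14910505]
```

View pics/p5.png

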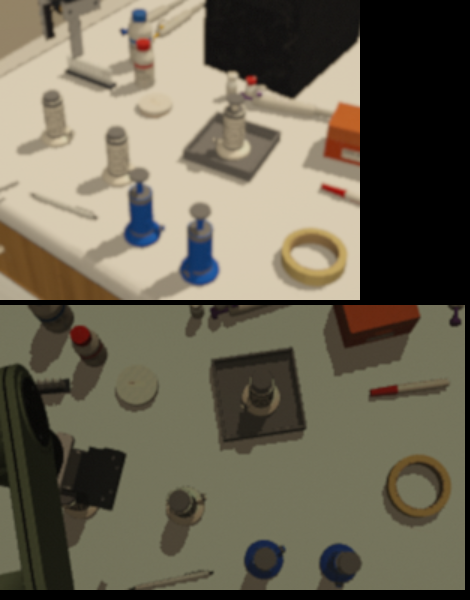

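The cylinder stands upright in the middle of the tray, top-view crop (261,396), and the other two stand in place with their plungers down. The tape and petri dish have not moved, and the robot is clear.

```bash
python3 -c "
from station import *
print(finish_job())"
```

```text
the job is handed in; nothing more can be done
None
```

The job is handed in: the blocked cylinder (the rightmost, tried with 6–7 N and not forced) stands upright in the middle of the reject tray, and the two free plungers are pushed home with their cylinders where they stood.

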